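Lock the tube rack on the shaker

TASK

Lock the tube rack down on the bench shaker: lift the red key out of its stand and use its blade to turn both slotted clamp screws clockwise until each is fully home, its yellow tongue pointing straight at the rack. Then put the key back in its stand, upright, and let go. Touch the shaker and its screws only with the key, and leave the rack and the other things on the desk where they are.

Things in the scene. Friction and masses are not known exactly. Their poses are not given: they have to be found in the camera images.
- shaker: white bench shaker fixed to the desk, 210 mm (x) by 270 mm (y), its dark metal platform top 90 mm above the desk. Origin at the centre of its underside. The screw axes stand at its y = +100 mm (left) and y = -100 mm (right), x = 0
- screw_left (a joint): left, captive clamp screw. Value = angle turned (rad): 0 fully open, grows clockwise seen from above, hard stop at 1.571 = fully home, tongue pointing straight at the rack and over its flange. Starts between 0.15 and 0.7. It does not rise or fall and stays where it is left; friction torque about 0.08 N m. Straight slot 8 mm wide (mouth flared to 13), 10 mm deep, open at both ends
- screw_left_head (a point): left screw (the one at the shaker's +y end): top centre of its round steel head, 34 mm across, 135 mm above the desk. z up, x along the yellow tongue (14 mm wide, reaching 33 mm from the axis, under the head) and along the slot that crosses the whole head through its centre; the key fits either way round
- screw_right (a joint): right, captive clamp screw. Value = angle turned (rad): 0 fully open, grows clockwise seen from above, hard stop at 1.571 = fully home, tongue pointing straight at the rack and over its flange. Starts between 0.15 and 0.7. It does not rise or fall and stays where it is left; friction torque about 0.08 N m. Straight slot 8 mm wide (mouth flared to 13), 10 mm deep, open at both ends
- screw_right_head (a point): right screw (the one at the shaker's -y end): top centre of its round steel head, 34 mm across, 135 mm above the desk. z up, x along the yellow tongue (14 mm wide, reaching 33 mm from the axis, under the head) and along the slot that crosses the whole head through its centre; the key fits either way round
- rack: white tube rack with blue-capped tubes, 92 x 164 mm, 52 mm tall over the caps, loose on the shaker's platform between the two screws; origin at the centre of its underside
- key: red key standing in its stand at any yaw, 105 mm tall, about 0.12 kg. Origin at the middle of the blade's lower edge, z up, x along the blade's width. Blade 24 mm wide, 4 mm thick (2.5 in the lowest 5 mm), 23 mm high; 12 mm round shaft; black flange 48 mm across, 45 to 49 mm up; square handle 26 x 26 mm, 49 to 105 mm up, flats facing x and y. White stripe on top lies along x
- key_grip (a point): middle of the key's red handle, 78 mm above the blade's lower edge; axes as the key's
- stand: key stand fixed to the desk: dark round foot 72 mm across, grey upright cup 40 mm across outside, 32 inside, floor 10 mm and rim 60 mm above the desk. The key's blade and shaft hang in the cup and its flange rests on the rim, so the stored key's origin is 15 mm above the stand's. Origin at the centre of the underside
- stand_rim (a point): centre of the stand cup's mouth, 60 mm above the desk
- dropper: small white dropper bottle, 34 mm across, 85 mm tall, loose; origin at the centre of its underside
- canister: round aluminium canister, 64 mm across, 155 mm tall, loose; origin at the centre of its underside
- meter: flat black hand-held meter, 75 x 140 x 18 mm, lying loose on the desk; origin at the centre of its underside
Mind the look-alikes: they are no part of the job. Of the things shaped like the stand, the grey one is meant.

How it is judged:
On the way, in this order (a step that is already met when the one before it is completed fails the run):
1. the key is lifted out of its stand (z of key in the frame of stand above 0.065 m), for 0.1 s.
2. both clamp screws are turned home (value of joint each of screw_left, screw_right above 1.4 rad), for 0.2 s.
At the end, for the whole second after the job is handed in: Both screws stand within 0.17 rad (10 degrees) of their home stop (joint value above 1.40); the key hangs at rest in its stand, its axis within 10 mm of the stand's, its origin less than 21 mm above the stand's, upright within 0.1 rad, released (all of step 2 and horizontal distance between key and stand below 0.01 m and z of key in the frame of stand below 0.021 m and angle between key's own z axis and vertical below 0.1 rad and linear speed of key below 0.02 m/s); the robot touches nothing.
It fails at once if the gripper or arm itself pushes on the shaker or its screws (over 2 N) (contact force between any of the fingers, the arm and shaker above 2 N).
It fails at once if the rack is shifted by more than 10 mm (distance of rack from where it was at the start of the episode above 0.01 m).
It fails at once if the dropper is moved by more than 20 mm (distance of dropper from where it was at the start of the episode above 0.02 m).
It fails at once if the canister is moved by more than 20 mm (distance of canister from where it was at the start of the episode above 0.02 m).
It fails at once if the meter is moved by more than 20 mm (distance of meter from where it was at the start of the episode above 0.02 m).
It also fails if it takes over 58 s, if anything falls off the work surface, if the arm or the gripper's body presses on something with over 40 N, if the wrist force passes 120 N, or if a joint passes its speed limit or range.

ROBOT

A 7-joint arm with a two-finger parallel gripper is mounted at the origin on the work surface. World frame = base frame: x ahead of the robot, y to its left, z up, the work surface at z = 0. Lengths are in m, angles in rad, forces in N, time in s.
With the tool pointing down it reaches from about 0.4 to 0.9 m from the base axis. Payload 5.5 kg.
Tool frame: the origin (TCP) lies midway between the tips of the shut fingers; the grasp point (between the pads) lies 19 mm behind it; z points along the fingers, y is the direction in which the jaws open and shut (so a half turn about z gives the same grasp; the last joint's range is limited). The gripper opens to 85 mm and grips with 20 to 120 N. Pads are 22 mm wide; open, the fingers measure 114 mm over their backs; the gripper's body (76 mm by 85 mm) begins 54 mm behind the grasp point. The pads swing forward as they close: fully open they stand 13 mm farther back than shut.
Start: joints at [1.434, 0.501, -0.427, 1.55, 0.221, 1.138, -0.21], TCP at [0.253, -0.599, 0.201] pointing down, gripper open.
Joint ranges: [-2.88, 2.88], [-0.31, 2.03], [-1.54, 1.56], [0.2, 2.42], [-1.41, 4.55], [0.19, 2.02], [-2.57, 2.57]. Speed limits (rad/s): [2.57, 2.57, 3.14, 3.14, 3.14, 3.14, 3.14].

INTERFACE

Orientations are given as a unit quaternion [x, y, z, w].
In Python, from station import r, move_gripper, solver, readout, viewer, job gives the robot as it stands. Calls block until the motion is done:
- r.move_to(position, orientation): joint-space move of the TCP to a pose.
- r.line_to(position, rotation=None, vel=0.15, until_force=None): straight line of the TCP; rotation=None keeps the orientation; vel is the mean speed in m/s. With until_force (N) it stops when the force on the tool has changed by that much, and returns True; else False.
- r.move_joints(angles): joint-space move.
- move_gripper(opening): finger opening in m; the grip force is fixed at half the most; returns when the fingers have stopped.
- r.pause(seconds).
- solver.inverse_kinematics(position, orientation): joint angles nearest the present ones, or None.
- readout.get_state(): the state.
- viewer.get_image(name): name is "scene" or "top" or "wrist"; returns the picture (400x640x3 uint8, red, green, blue); there is no depth.
- viewer.camera_info(name): a dict with "camera_matrix" (3x3 intrinsics, pixels), "R" (3x3) and "t" (3): a world point X has camera coordinates R X + t. Camera axes: x right, y down, z forward; pixel columns grow to the right and rows downward; lengths in m; the calibration is good to about 2 mm. A picture is of the moment at which its call begins: read the wrist's pose just before it. camera_info takes no time and is no camera call; for the wrist camera it gives the pose at the moment of the call.
A pose or a line that the arm cannot do raises r.IKError and nothing moves.
- job.close_job(): hands the job in, once; it reports no verdict.
The state is a dict: "time_s": time; "qpos": joint angles; "qvel": joint speeds; "joint_efforts": joint torques, N m; "tcp_pos": TCP position; "orientation": TCP orientation; "ft_force": force on the tool from outside, world axes, zero at the start; "moment": the same for the moment, N m; "opening": finger opening in m.
Only numpy, scipy, OpenCV 4.12 (cv2) and the standard library are available. Lean on these libraries where they do the work, as an engineer would, in place of code of your own. Each camera call takes 0.05 s, during which the arm holds its last target. There are 200 camera calls.

## Working session

There is one attempt and no reset: what is moved stays moved. The work goes in short steps, each a Python script; the robot and the scene stay as the last script left them, time stands still between calls to the robot, and variables do not carry over. Pictures are saved under pics/ and viewed, on a budget of 10 in all, crops included, one or two more only if the job needs it, and the job is handed in when it is done.

```bash
mkdir -p pics; python3 - <<'E'
from station import *
import cv2,json
for n in("scene","top"):
    im=viewer.get_image(n); cv2.imwrite(f"pics/{n}0.png",im[...,::-1])
    c=viewer.camera_info(n); print(n,c)
print(readout.get_state())
E
ls
```

```text
scene {'camera_matrix': array([[364.71058705,   0.        , 325.15508696],
       [  0.        , 364.71058705, 195.9547216 ],
       [  0.        ,   0.        ,   1.        ]]), 'R': array([[ 0.72960334,  0.68378561, -0.01077992],
       [ 0.36736207, -0.40517579, -0.83718438],
       [-0.5768224 ,  0.60685238, -0.54681451]]), 't': array([-0.44993452, -0.1196215 ,  1.39596622])}
top {'camera_matrix': array([[393.48922098,   0.        , 318.17089825],
       [  0.        , 393.48922098, 199.67021321],
       [  0.        ,   0.        ,   1.        ]]), 'R': array([[ 0.02280584, -0.99955716, -0.01911506],
       [-0.9921843 , -0.0202831 , -0.12312154],
       [ 0.1226793 ,  0.02177355, -0.99220749]]), 't': array([0.01370359, 0.60334513, 1.23286629])}
{'time_s': 0.1, 'qpos': array([ 1.43422039,  0.50178155, -0.42679109,  1.55133007,  0.22079367,
        1.13830217, -0.2103128 ]), 'qvel': array([-7.51092522e-05, -2.25872707e-03, -1.39869403e-03, -3.50824667e-03,
        1.11704370e-03,  2.31001569e-03, -1.42260063e-03]), 'joint_efforts': array([-1.08127057e-02, -5.70811522e+01, -5.83865628e+00, -2.81753004e+01,
        1.05311532e-02,  5.55694904e-03, -6.44831388e-06]), 'tcp_pos': array([ 0.25268408, -0.59814286,  0.20015084]), 'orientation': array([ 9.80086914e-01,  1.98567010e-01, -1.42590461e-04, -8.73961618e-04]), 'ft_force': array([ 0.71251519, -0.7052126 ,  0.46265841]), 'moment': array([-0.02058159, -0.02705432,  0.0321796 ]), 'opening': 0.08511024998534841}
pics
```

View pics/top0.png

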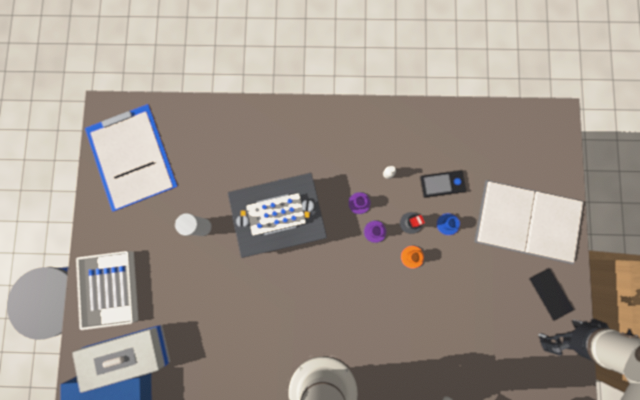

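View pics/scene0.png

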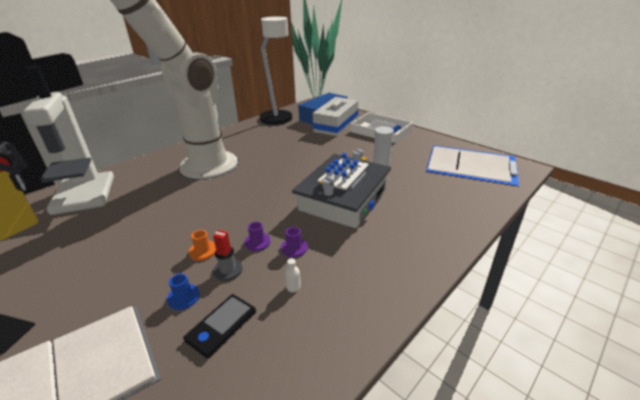

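The top view shows five stand-shaped things: purple (360,203) and (375,231), blue (449,224), orange (412,257), and a dark/grey one (412,222). The dark/grey one holds the red key, so it fits the description. The shaker is at about (277,215), with the left screw near (242,221) and the right one near (308,206). The scene view agrees: the red key stands in the grey cup at (228,255).

```bash
cat > h.py <<'E'
from station import *
import numpy as np, cv2
from scipy.spatial.transform import Rotation as Ro
def down(yaw): # tool z down, tool x at world angle yaw
    return (Ro.from_euler('z',yaw)*Ro.from_euler('x',np.pi)).as_quat()
def yaw_now():
    M=Ro.from_quat(readout.get_state()["orientation"]).as_matrix(); return np.arctan2(M[1,0],M[0,0])
def ray(c,uv,z):
    uv=np.atleast_2d(np.asarray(uv,float)); d=np.c_[uv,np.ones(len(uv))]@np.linalg.inv(c["camera_matrix"]).T@c["R"]
    o=-c["R"].T@c["t"]; return o+d*((z-o[2])/d[:,2])[:,None]
def proj(c,X):
    p=c["camera_matrix"]@(c["R"]@np.asarray(X,float)+c["t"]); return p[:2]/p[2]
def shot(name):
    c=viewer.camera_info("wrist"); im=viewer.get_image("wrist"); cv2.imwrite(f"pics/{name}.png",im[...,::-1]); np.save(f"pics/{name}.npy",c,allow_pickle=True); return c,im
E
python3 - <<'E'
from h import *
c=viewer.camera_info("top")
for n,uv,z in(("key",(415,220.5),.12),("stand",(412,222),.06),("L",(242,221),.135),("R",(308,206),.135),("can",(187,224),.155),("drop",(390,171),.085),("blue",(449,223),.05),("orange",(412,256),.05),("purp",(375,231),.05)): print(n,ray(c,uv,z)[0].round(3))
w=viewer.camera_info("wrist"); s=readout.get_state()
o=-w["R"].T@w["t"]; T=Ro.from_quat(s["orientation"]).as_matrix()
print("cam in tool",T.T@(o-s["tcp_pos"]),"axes",(w["R"]@T).round(2),w["camera_matrix"][0,0],yaw_now())
E
```

```text
key [ 0.536 -0.265  0.12 ]
stand [ 0.536 -0.269  0.06 ]
L [0.522 0.249 0.135]
R [0.571 0.054 0.135]
can [0.509 0.406 0.155]
drop [ 0.692 -0.197  0.085]
blue [ 0.536 -0.388  0.05 ]
orange [ 0.43  -0.271  0.05 ]
purp [ 0.505 -0.155  0.05 ]
cam in tool [ 0.07755012  0.00017751 -0.17353908] axes [[-0.    1.    0.  ]
 [-0.96  0.   -0.3 ]
 [-0.3  -0.    0.96]] 335.2856900252172 0.3997912981510715
```

```bash
python3 - <<'E'
from h import *
s=readout.get_state(); r.line_to(list(s["tcp_pos"][:2])+[.33],vel=.25)
r.move_to([.575,.15,.31],down(0)); r.pause(.3)
c,im=shot("w_shaker"); print(readout.get_state()["qpos"].round(2))
r.move_to([.566,-.267,.29],down(0)); r.pause(.3)
c,im=shot("w_key"); print(readout.get_state()["qpos"].round(2),readout.get_state()["time_s"])
a=cv2.imread("pics/w_shaker.png");b=cv2.imread("pics/w_key.png")
cv2.imwrite("pics/both.png",cv2.resize(np.vstack([a[:, :],b]),None,fx=.75,fy=.75))
E
```

```text
[ 0.54  0.55 -1.22  1.54  0.52  1.41 -2.29]
[ 1.17  0.62 -1.19  1.49  0.58  1.42 -1.62] 5.875
```

View pics/both.png

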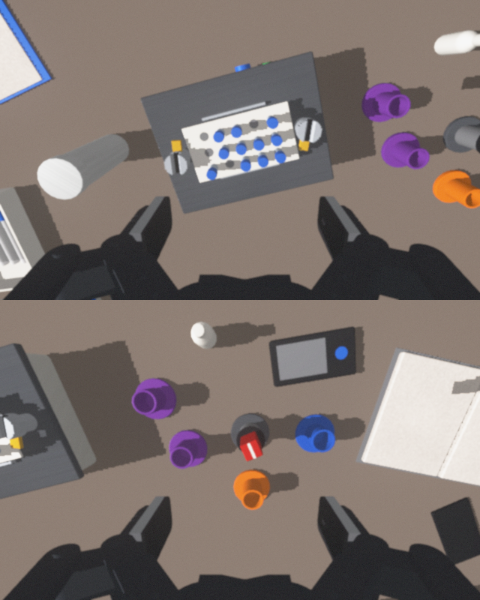

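The upper picture is the shaker from the wrist. The left screw head is at about (236,217) full-res with its yellow tongue above it, and the right head is at (412,173) with its tongue below. In the lower picture the red key with its white stripe is at (333,195), in the grey stand.

```bash
cat > meas.py <<'E'
from h import *
def load(n): return np.load(f"pics/{n}.npy",allow_pickle=True).item(), cv2.imread(f"pics/{n}.png")[...,::-1].copy()
def keytop(c,im,uv,z=.12,w=45):
    x0,y0=int(uv[0])-w,int(uv[1])-w; p=im[y0:y0+2*w,x0:x0+2*w].astype(int)
    red=((p[...,0]>110)&(p[...,1]<70)).astype(np.uint8)
    hull=np.zeros_like(red); cs=np.vstack(cv2.findContours(red,0,2)[0]); cv2.fillPoly(hull,[cv2.convexHull(cs)],1)
    wh=(hull>0)&(p[...,1]>120)
    v,u=np.nonzero(wh); X=ray(c,np.c_[u+x0,v+y0],z)[:,:2]; m=X.mean(0)
    e,V=np.linalg.eigh(np.cov((X-m).T)); d=V[:,1]
    return m,np.arctan2(d[1],d[0]),np.sqrt(12*e),len(u)
def head(c,im,uv,z=.135,w=30,k=6):
    x0,y0=int(uv[0])-w,int(uv[1])-w; p=im[y0:y0+2*w,x0:x0+2*w]
    b=cv2.resize(p,None,fx=k,fy=k,interpolation=cv2.INTER_CUBIC)
    P=ray(c,[uv],z)[0]; rad=np.hypot(*(proj(c,P+[0,.017,0])-proj(c,P)))*k
    g=cv2.GaussianBlur(cv2.cvtColor(b,cv2.COLOR_RGB2GRAY),(0,0),k/2)
    H=cv2.HoughCircles(g,cv2.HOUGH_GRADIENT,1,20,param1=60,param2=8,minRadius=int(rad*.93),maxRadius=int(rad*1.07))
    cir=H[0][0]; q=(cir[:2]+.5)/k-.5+[x0,y0]; C=ray(c,[q],z)[0,:2]
    pi=p.astype(int); yl=(pi[...,0]>150)&(pi[...,1]>100)&(pi[...,2]<90)
    v,u=np.nonzero(yl); T=ray(c,np.c_[u+x0,v+y0],.12)[:,:2].mean(0)
    cv2.circle(b,tuple(int(t) for t in cir[:2]),int(cir[2]),(0,255,0),1)
    # slot: dark pixels inside head
    gh=cv2.cvtColor(p,cv2.COLOR_RGB2GRAY).astype(float); vv,uu=np.indices(gh.shape)
    ins=np.hypot(uu+x0-q[0],vv+y0-q[1])<.85*rad/k
    dk=ins&(gh<np.percentile(gh[ins],25)); v,u=np.nonzero(dk); S=ray(c,np.c_[u+x0,v+y0],z)[:,:2]; m=S.mean(0)
    e,V=np.linalg.eigh(np.cov((S-m).T)); d=V[:,1]
    return C,rad/k,cir[2]/k,T,np.arctan2(*(T-C)[::-1]),np.hypot(*(T-C)),m,np.arctan2(d[1],d[0]),np.sqrt(e),b
E
python3 - <<'E'
from meas import *
np.set_printoptions(precision=4,suppress=True)
c,im=load("w_key"); print("key",keytop(c,im,(333,195)))
p=cv2.resize(im[145:245,275:375],(360,360),interpolation=2)
c,im=load("w_shaker"); o=[p]
for n,uv in(("L",(236,217)),("R",(412,173))):
    h=head(c,im,uv); print(n,*h[:-1]); o.append(h[-1])
# blue caps / rack direction from platform edges: rack white mask
cv2.imwrite("pics/crop.png",np.hstack([cv2.resize(x,(260,260)) for x in o])[...,::-1])
E
```

```text
key (array([ 0.5389, -0.275 ]), np.float64(-2.7377477145306095), array([0.0059, 0.0243]), 120)
L [0.5226 0.2533] 15.391675022998731 15.633334 [0.5494 0.253 ] -0.00929455929181014 0.02678668219899657 [0.5232 0.2514] -3.1054761804372824 [0.0016 0.0088]
R [0.5752 0.0593] 16.04467291412092 16.683332 [0.5493 0.0613] 3.0652198812213025 0.025965751813399073 [0.5758 0.0605] 3.0545982483732472 [0.0017 0.0084]
```

View pics/crop.png

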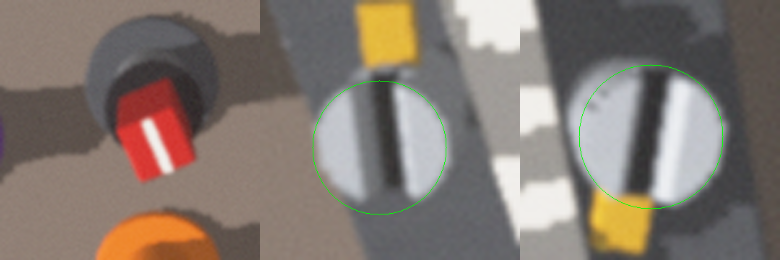

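The crop confirms the grey stand with the red key. Both heads were found: they are 0.201 m apart (should be 0.200), the tongue distances are plausible, and the shaker yaw is about 0.265. The screws stand at about q_L 0.27 and q_R 0.35. The key is at (0.539,-0.275) with yaw about 0.404. Next I grasp it.

```bash
python3 - <<'E'
from meas import *
np.set_printoptions(precision=4,suppress=True)
y=.404
r.move_to([.5389+.03*np.cos(y),-.275+.03*np.sin(y),.22],down(y)); r.pause(.2)
c,im=shot("w_key2"); m,a,d,n=keytop(c,im,proj(c,[.5389,-.275,.12])); print(m,a,d,n)
a=(a+np.pi/2)%np.pi-np.pi/2
assert abs(a-y)<.1 and np.hypot(*(m-[.5389,-.275]))<.006
r.move_to([*m,.2],down(a)); r.line_to([*m,.079],vel=.1); r.pause(.2)
move_gripper(.0); s=readout.get_state(); print(s["opening"],s["tcp_pos"],s["ft_force"],s["qpos"])
np.save("grasp.npy",[*m,.079,a])
r.line_to([*m,.25],vel=.12); r.pause(.2)
s=readout.get_state(); print(s["opening"],s["tcp_pos"],s["ft_force"],s["moment"],s["time_s"])
shot("lift")
E
```

```text
[ 0.5395 -0.2751] -2.711829537065835 [0.0056 0.0236] 158
0.024266544650868842 [ 0.5399 -0.275   0.0793] [-0.7388  0.0184  2.6336] [ 1.1879  0.8463 -1.1236  1.7482  0.8484  1.1193 -1.3564]
0.024572030854410513 [ 0.5393 -0.275   0.2495] [-0.1863  0.7401 -0.7396] [-0.0024 -0.0007 -0.045 ] 10.7083
```

View pics/lift.png

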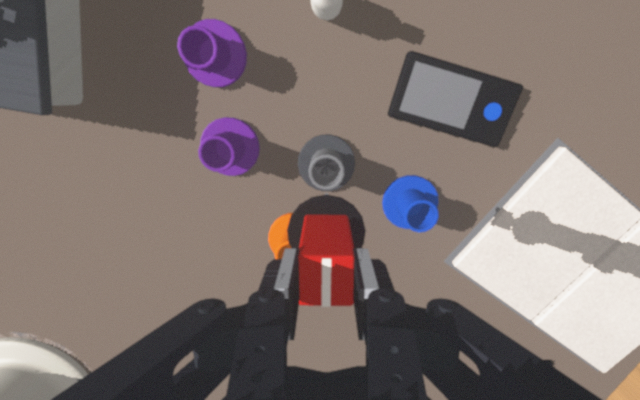

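The key is held upright between the pads, with the stripe at (327,283) aligned with the tool and the empty grey cup mouth at (326,170). Now I refine the right screw, and the left one, from near.

```bash
python3 - <<'E'
from meas import *
np.set_printoptions(precision=4,suppress=True)
c,im=load("lift"); g=np.load("grasp.npy")
m,a,d,n=keytop(c,im,(327,270),z=.2495-.064+.105,w=60); print("held key",m,a,d,n,"cup",ray(c,[(326,170)],.06)[0])
o=[]
for n,C,y in(("R",np.array([.5752,.0593]),-.08),("L",np.array([.5226,.2533]),0.)):
    t=C-.07*np.array([np.cos(y),np.sin(y)])
    r.move_to([*t,.27],down(y)); r.pause(.3)
    c,im=shot("near"+n); uv=proj(c,[*C,.135]); print(n,uv,readout.get_state()["qpos"][6])
    h=head(c,im,uv,w=36); print(*h[:-1]); o.append(cv2.resize(h[-1],(380,380)))
print(readout.get_state()["time_s"])
cv2.imwrite("pics/near.png",np.hstack(o)[...,::-1])
E
```

```text
held key [ 0.5399 -0.2679] 1.3044983906451213 [0.0175 0.034 ] 671 cup [ 0.5408 -0.2742  0.06  ]
R [326.0764 106.8311] -2.212232005884126
[0.5753 0.0585] 19.187101213350044 18.883333 [0.5492 0.0603] 3.072429045928995 0.026106107624797436 [0.5757 0.0587] 3.028986807662798 [0.0017 0.008 ]
L [325.1474 107.4298] -2.5064995111496624
[0.5241 0.2522] 19.197923144218812 19.633333 [0.5476 0.2536] 0.05605607467090669 0.023537640994505546 [0.5241 0.2526] -3.109156565099281 [0.0017 0.0077]
13.55
```

View pics/near.png

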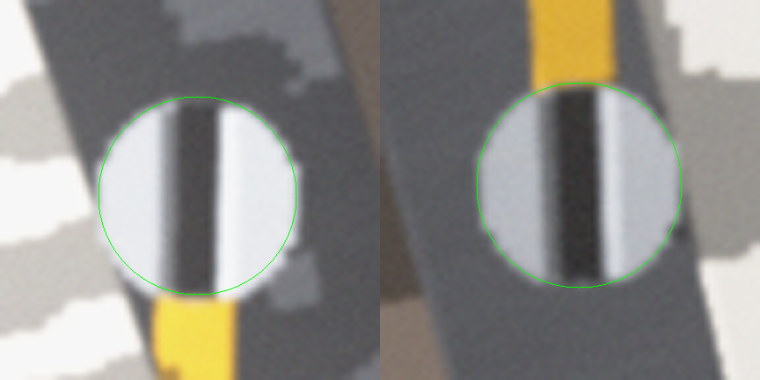

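Both heads fit cleanly: centres R (0.5755,0.0586) and L (0.5241,0.2524), 0.2005 m apart, giving home yaw -1.312. I'm above the left screw, so I start there, after checking that the wrist range allows the sweep.

```bash
cat > turn.py <<'E'
from meas import *
np.set_printoptions(precision=3,suppress=True)
HOME=-1.312; OFF=.0643
def turn(C,y0,flip,over=.13):
    f=-np.pi*flip
    # wrist-range check
    q=solver.inverse_kinematics([*C,.24],down(y0+f)); q2=solver.inverse_kinematics([*C,.192],down(HOME-over+f))
    print("ik",q,q2)
    if q is None or q2 is None: return False
    r.move_to([*C,.24],down(y0+f)); r.line_to([*C,.145+OFF],vel=.1); r.pause(.2)
    f0=readout.get_state()["moment"].copy()
    hit=r.line_to([*C,.1265+OFF],vel=.03,until_force=10); s=readout.get_state(); print("ins",hit,s["tcp_pos"],s["ft_force"],s["time_s"])
    if s["tcp_pos"][2]-OFF>.1305: return False
    for y in np.linspace(y0,HOME-over,7)[1:]:
        r.line_to([*C,.1265+OFF],down(y+f)); s=readout.get_state()
        print(round(y,3),round((yaw_now()-f+np.pi)%(2*np.pi)-np.pi,3),s["tcp_pos"],s["ft_force"],s["moment"]-f0,s["time_s"])
    return True
E
python3 - <<'E'
from turn import *
C=[.5241,.2524]
print(turn(C,.03,1))
E
```

```text
ik [ 0.391  0.65  -1.298  1.668  0.644  1.329  0.581] [ 0.426  0.864 -1.46   1.72   0.877  1.39  -1.058]
ins False [0.524 0.253 0.191] [-0.165  1.028 -2.029] 17.5833
-0.215 -0.212 [0.524 0.252 0.191] [-0.63  -0.204 -0.398] [-0.154  0.165 -0.009] 17.975
-0.461 -0.456 [0.524 0.252 0.191] [-0.152 -1.142  0.882] [-0.417  0.224  0.009] 18.3667
-0.706 -0.701 [0.524 0.252 0.191] [-1.146 -2.196  0.52 ] [-0.752  0.366 -0.032] 18.7583
-0.951 -0.946 [0.524 0.252 0.191] [-1.298 -2.852  2.297] [-0.987  0.509  0.004] 19.15
-1.197 -1.191 [0.524 0.252 0.191] [-2.627 -3.918  3.29 ] [-1.104  0.692  0.045] 19.5417
-1.442 -1.436 [0.524 0.252 0.191] [-2.674 -4.256  3.365] [-1.172  0.833 -0.003] 19.9333
True
```

```bash
python3 - <<'E'
from turn import *
C=np.array([.5241,.2524]); y=yaw_now()
r.line_to([*C,.27],vel=.15)
t=C-.085*np.array([np.cos(y),np.sin(y)]); r.line_to([*t,.27],vel=.2); r.pause(.3)
c,im=shot("L_after"); uv=proj(c,[*C,.135]); h=head(c,im,uv,w=40); print(uv,*h[:-1])
print("slot err vs home",(h[-3]-HOME+np.pi/2)%np.pi-np.pi/2, readout.get_state()["time_s"])
x,yy=int(uv[0]),int(uv[1]); cv2.imwrite("pics/L_crop.png",cv2.resize(im[max(0,yy-80):yy+100,x-120:x+120,::-1],(640,480)))
E
```

```text
[323.817  88.938] [0.523 0.252] 20.895716837382473 19.683332 [0.533 0.229] -1.1618035186642985 0.024688319477546766 [0.524 0.253] 1.9650216942031586 [0.002 0.008]
slot err vs home 0.13542904061336536 21.5333
```

View pics/L_crop.png

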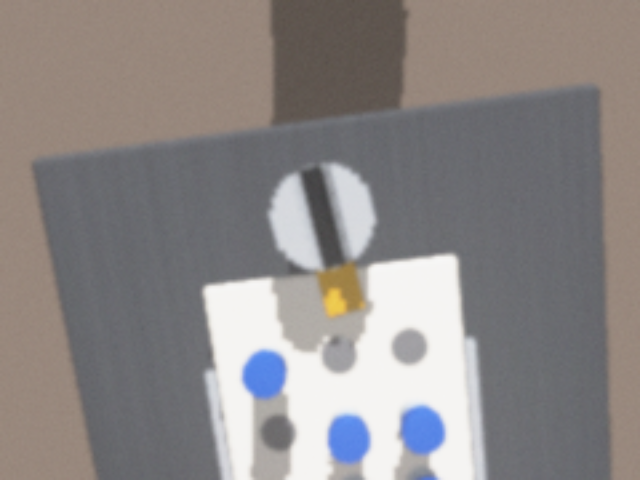

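The left screw turned, but it is about 0.13 rad short (slot play is about 0.26 rad because the blade tip is thin). I'll redo it with a bigger overturn, then turn the right one the same way.

```bash
python3 - <<'E'
from turn import *
C=np.array([.5241,.2524])
assert turn(C,-1.18,1,over=.24)
r.line_to([*C,.27],vel=.15); y=yaw_now()
t=C-.085*np.array([np.cos(y),np.sin(y)]); r.line_to([*t,.27],vel=.2); r.pause(.3)
c,im=shot("L_after2"); uv=proj(c,[*C,.135]); h=head(c,im,uv,w=40)
print("L slot, tongue err",(h[-3]-HOME+np.pi/2)%np.pi-np.pi/2,h[4]-HOME)
C=np.array([.5755,.0586])
assert turn(C,-.085,1,over=.24)
r.line_to([*C,.27],vel=.15); y=yaw_now()
t=C-.085*np.array([np.cos(y),np.sin(y)]); r.line_to([*t,.27],vel=.2); r.pause(.3)
c2,im2=shot("R_after"); uv2=proj(c2,[*C,.135]); h=head(c2,im2,uv2,w=40)
print("R slot, tongue err",(h[-3]-HOME+np.pi/2)%np.pi-np.pi/2,h[4]-HOME-np.pi,readout.get_state()["time_s"])
o=[]
for u,i in((uv,im),(uv2,im2)):
    x,yy=int(u[0]),int(u[1]); o.append(cv2.resize(i[max(0,yy-80):yy+100,x-90:x+90,::-1],(390,390)))
cv2.imwrite("pics/LR.png",np.hstack(o))
E
```

```text
ik [ 0.256  0.492 -1.015  1.671  0.44   1.228 -0.468] [ 0.185  0.508 -0.909  1.726  0.439  1.126 -0.838]
ins False [0.524 0.252 0.191] [ 0.18  -0.367 -2.133] 23.4083
-1.242 -1.24 [0.524 0.252 0.191] [-0.769 -0.704 -0.715] [0.071 0.128 0.028] 23.6583
-1.304 -1.301 [0.524 0.252 0.191] [-1.224 -0.982 -0.284] [ 0.05   0.404 -0.036] 23.9083
-1.366 -1.363 [0.524 0.252 0.191] [-2.659 -0.406  0.275] [-0.057  0.72   0.017] 24.1583
-1.428 -1.425 [0.523 0.252 0.191] [-3.952 -0.875  1.009] [-0.134  1.119 -0.007] 24.4083
-1.49 -1.487 [0.524 0.252 0.191] [-3.872 -1.387  1.196] [-0.122  1.355  0.046] 24.6583
-1.552 -1.549 [0.524 0.252 0.191] [-4.442 -0.519  2.27 ] [0.009 1.425 0.044] 24.9083
L slot, tongue err 0.013687931959546873 -0.007232801668523914
ik [ 0.704  0.579 -1.201  1.677  0.562  1.281  0.875] [ 0.508  0.485 -0.865  1.735  0.407  1.112 -0.467]
ins False [0.576 0.059 0.191] [ 0.408  0.394 -0.591] 29.2667
-0.33 -0.326 [0.576 0.058 0.191] [-0.513  0.206 -1.139] [-0.251  0.058  0.003] 29.6583
-0.574 -0.569 [0.575 0.058 0.191] [-1.179 -2.124  0.065] [-0.66   0.289  0.056] 30.05
-0.818 -0.814 [0.575 0.058 0.191] [-1.472 -3.408  1.731] [-1.076  0.531  0.049] 30.4417
-1.063 -1.058 [0.575 0.058 0.191] [-3.19  -4.478  3.802] [-1.345  0.935  0.09 ] 30.8333
-1.308 -1.303 [0.575 0.058 0.191] [-3.614 -5.52   3.911] [-1.313  1.116  0.093] 31.225
-1.552 -1.547 [0.575 0.058 0.191] [-3.499 -4.166  4.413] [-1.341  1.298 -0.004] 31.6167
R slot, tongue err 0.04838749176093682 0.03959945698704681 33.2167
```

View pics/LR.png

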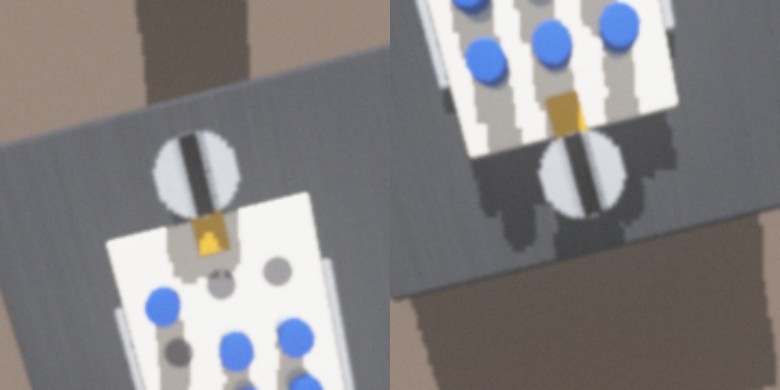

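The slots and tongues now point at the rack: L is off by 0.01 rad and R by 0.04, both inside the 0.17 limit. The rack looks undisturbed. Next I return the key to its stand.

```bash
python3 - <<'E'
from turn import *
g=np.load("grasp.npy"); a=g[3]; P=g[:2]
s=readout.get_state(); r.line_to([*s["tcp_pos"][:2],.28],vel=.2)
r.move_to([*P,.26],down(a)); r.line_to([*P,.16],vel=.12); r.pause(.2)
print(r.line_to([*P,.088],vel=.05,until_force=8),readout.get_state()["tcp_pos"])
print(r.line_to([*P,.0785],vel=.02,until_force=6)); s=readout.get_state(); print(s["tcp_pos"],s["ft_force"],s["time_s"])
if s["tcp_pos"][2]<.083:
    move_gripper(.085); r.pause(.2)
    r.line_to([*P,.2],vel=.1)
    r.line_to([P[0]+.03*np.cos(a),P[1]+.03*np.sin(a),.22]); r.pause(.2)
    c,im=shot("final"); print(keytop(c,im,proj(c,[*P,.12])),readout.get_state()["time_s"])
    print("opening",readout.get_state()["opening"])
else: shot("final")
E
```

```text
False [ 0.54  -0.275  0.088]
True
[ 0.539 -0.275  0.079] [-0.655 -0.256  5.259] 37.6917
(array([ 0.539, -0.275]), np.float64(-2.7553362551591425), array([0.005, 0.024]), 161) 40.5167
opening 0.08541283624609143
```

View pics/final.png

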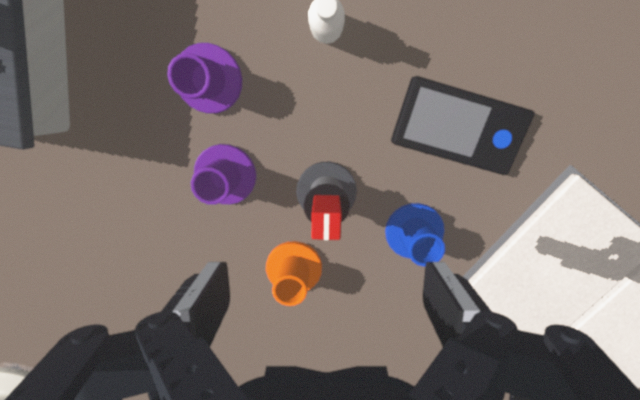

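The key stands upright in the grey stand at (327,218). Its top is where it was at the start, at (0.539,-0.275), and the open gripper is clear of it.

```bash
python3 -c "
from station import *
job.close_job()"
```

```text
the job is handed in; nothing more can be done
```

I turned both clamp screws home with the key, put the key back in its grey stand, and handed the job in. The clock read about 40.5 s of the 58 s at my last check. No verdict was reported.

- **Screws:** The last pictures put the left slot about 0.01 rad and the right about 0.04 to 0.05 rad from home; the limit is 0.17. My first turn left the left screw about 0.13 rad short because the slot has more play than I had reckoned. I turned it again with more over-turn and used the same for the right one.
- **Torque reading:** The wrist moment about the vertical stayed at 0.1 N m or less throughout and showed no clear rise at the end stops. The "home" result therefore rests on the pictures alone.
- **Key:** I felt it seat at the height it was lifted from. After release it stood upright with its top within 1 mm of where it was first measured, and the open gripper was clear of it.
- **Other things on the desk:** The rack, dropper and meter looked undisturbed. I did not measure them, and I took no closing picture of the canister; the arm stayed well away from it.

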